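# Centre the hex key holder in the organizer's sprung nest

## Robot

A 6-joint arm with a two-finger parallel gripper is mounted at the origin on the work surface. World frame = base frame: x ahead of the robot, y to its left, z up, the work surface at z = 0. Lengths are in m, angles in degrees, forces in N, time in s.
With the tool pointing down it reaches from about 0.325 to 1 m from the base axis. Payload 5.1 kg.
Tool frame: the origin (TCP) lies between the finger pads; the fingertips stand 11 mm ahead of it and the grasp point (between the pads) lies 8 mm behind it; z points along the fingers, y is the direction in which the jaws open and shut (so a half turn about z gives the same grasp; the last joint's range is limited). The gripper opens to 85 mm and grips with 20 to 120 N. Pads are 22 mm wide; open, the fingers measure 114 mm over their backs; the gripper's body (76 mm by 85 mm) begins 54 mm behind the grasp point. The pads swing forward as they close: fully open they stand 13 mm farther back than shut.
Start: joints at [67.403, 7.093, 94.555, -0, 78.352, -4.733], TCP at [0.199, 0.619, 0.215] pointing down, gripper open.
Joint ranges: [-149.61, 149.61], [-58.7, 133.49], [1.44, 155.28], [-77.14, 257.14], [18.33, 153.61], [-166.67, 166.67]. Speed limits (degrees/s): [147.25, 147.25, 180, 180, 180, 180].

## Interface

Orientations are given as a 3x3 rotation matrix whose columns are the frame's x, y, z axes.
In Python, from plant import env, optics gives the robot as it stands.
- The arm moves only by the shell command python3 -m pendant 'ROWS'. ROWS is JSON, one flat list of numbers, 7 for each row, row after row: the closure, from 0 (fully open) to 1 (shut), then the shift along the tool's x, y, z as a fraction of full scale, then the turn, a rotation vector about the tool's x, y, z as a fraction of full scale. A call has 1 to 20 rows; each row is the pose to reach, as a shift and turn from the pose commanded when the call began, along the tool's axes at that moment, turning the shorter way round; what a row does not reach only later rows make up. Full scale, the value 1, is 0.4 m for a shift and 360 degrees for a turn. A row lasts 1/10 s, in which the tool goes at most 50 mm and 8.59 degrees, less where a joint would pass 70% of its speed; a pose out of reach is approached as far as the arm can. A call with a number of a shift or a turn outside -1 to 1 is refused whole. A call with a gripper value outside its range is refused whole. The fingers move at their own pace and stop on an object; the grip force is fixed at half the most. Time passes only in rows, so rows that repeat a pose let the fingers close. It gives the time, the measured TCP pose, the force and the opening at its end, in the units of the state.
- env.get_obs(): the state, without advancing time (a new reading comes with each control period).
- optics.grab_frame(name): name is "scene" or "top" or "wrist"; returns the picture (420x560x3 uint8, red, green, blue); there is no depth.
- optics.get_calibration(name): a dict with "fov_y" (degrees; the focal length in pixels is half the picture's height over the tangent of half this angle, whatever the lens; pixels are square), "cx", "cy" (the principal point, pixels), "distortion" ([k1, k2, p1, p2, k3] as OpenCV has them; the pictures are not rectified), "R" (3x3) and "t" (3): a world point X has camera coordinates R X + t; the wrist camera has in their place "tool_from_camera" (4x4, takes a point from camera to tool coordinates, whose origin is the TCP and whose axes are the flange's). Camera axes: x right, y down, z forward; pixel columns grow to the right and rows downward; lengths in m; the calibration is good to about 2 mm. A picture is of the moment at which its call begins: read the wrist's pose just before it. get_calibration takes no time and is no camera call.
- env.hand_in(): hands the job in, once; it reports no verdict.
The state is a dict: "clock": time; "joint_pos": joint angles; "qd": joint speeds; "effort": joint torques, N m; "eef_pos": TCP position; "tool_rot": TCP orientation; "contact_force": force on the tool from outside, world axes, zero at the start; "torque": the same for the moment, N m; "gripper_width": opening from 0.0 (shut) to 1.0 (fully open).
Only numpy, scipy, OpenCV 4.12 (cv2) and the standard library are available. Lean on these libraries where they do the work, as an engineer would, in place of code of your own. Each camera call takes 0.05 s, during which the arm holds its last target. There are 200 camera calls.

## Task

Put the black hex key holder back in its nest on the little sliding deck on top of the two-tier organizer: push it lengthwise and gently against the sprung backstop until it clears the low lip opposite, lower it there and let go, so that it sits flat on the deck floor inside the lips with no edge riding up or overhanging. The deck is stuck somewhere along its runners, so feel for the backstop rather than trusting a position: never press the holder hard against the organizer (25 N is too much). Keep the holder upright and leave the other tools where they are.

Things in the scene. Friction and masses are not known exactly. Their poses are not given: they have to be found in the camera images.
- holder: Hex key holder: black plastic block 70 mm long (its x), 44 mm wide (its y), 40 mm high, with five short steel hex keys standing in a row on its middle line, tops 52 to 66 mm above the underside, short arms reaching 14 mm to +y. 200 to 325 g. Origin: centre of the underside; z up. Grip across the width, fingertips 10 mm or more above the underside (clear of the lips). Either end may face the backstop.
- organizer: Organizer, fixed: two clear tray tiers, 180 mm along x, 120 along y, 92 high, z up. Origin: centre of the underside. x points from the near lip to the backstop. The grey deck on top is stuck on runners along x and is NOT measured: its nest's middle lies at y = 0, x = d, d from -30 to +30 mm. The holder sits centred in the nest with its length along x, held between near lip and backstop.
- nest_mid (a point): Point fixed to the organizer (does not follow the deck), axes as the organizer's: the nest middle on the deck floor if d were 0; floor 100 mm above the bench. From the true nest middle: near lip from x = -40 to -35 mm; side lips' inner faces at y = -25.5 and +25.5 mm, from x = -40 to +35; all lips 6 mm high above the floor.
- backstop_mid (a point): Point fixed to the organizer: foot of the sprung backstop's face if d were 0 and nothing touched it (33 mm from nest_mid). Aluminium plate 56 wide, 6 thick, top 22.5 mm above the deck floor. Yields 5.5 mm at most along +x: starts at 2 N, 1.6 N more per mm, 10.8 N at its end, then rigid; damped (60 N s/m: move slowly). The holder goes down only while it holds the stop back 2 to 5.5 mm (5.2 to 10.8 N, best about 8 N).
- wrench: Bystander: chrome socket wrench lying flat, 175 mm long. Origin: under its middle.
- punch: Bystander: yellow plastic stud punch lying flat, 150 mm long, 30 mm high. Origin: under its middle.
- flashlight: Bystander: aluminium flashlight standing on its head, 110 mm high, 38 mm across. Origin: centre of the underside.
- screwdriver: Bystander: screwdriver lying to the left of the organizer. Origin: under its middle.
- parts_tray: Bystander: small clear open tray, 100 x 70 x 28 mm. Origin: centre of the underside.
- socket_large: Bystander: steel socket standing close to one end of the holder, 28 mm across, 34 mm high. Origin: centre of the underside.
- socket_small: Bystander: steel socket standing in front of the organizer, 20 mm across, 26 mm high. Origin: centre of the underside.
There are look-alikes about, which are no part of the job. Of the things that look like the organizer, the larger one is meant.

How it is judged (in metres and radians):
On the way:
1. the holder is lifted clear of the bench (height (world z) of holder above 0.05 m), for 0.2 s.
At the end, for the whole second after the job is handed in: The holder rests released and still in the nest: underside 100 mm (within 1.5 mm) above the bench, tilt under 0.03 rad, within 5 mm of the organizer's middle line, 0.1 rad of its direction (either way round), and 34 mm of its middle along x (z of holder in the frame of organizer between 0.0985 and 0.1015 m and x of holder in the frame of organizer between -0.034 and 0.034 m and y of holder in the frame of organizer between -0.005 and 0.005 m and angle between holder's own z axis and vertical below 0.03 rad and angle between the x axis of holder and the x axis of organizer, either way round below 0.1 rad and contact force between holder and organizer above 0.5 N and contact force between holder and the arm below 0.1 N and linear speed of holder below 0.01 m/s and angular speed of holder below 0.1 rad/s); the robot touches nothing.
It fails at once if the holder is pressed against the organizer with more than 25 N (contact force between holder and organizer above 25 N).
It fails at once if the holder is tipped by more than 0.5 rad (angle between holder's own z axis and vertical above 0.5 rad).
It fails at once if another tool is moved by more than 25 mm (distance of any of wrench, punch, flashlight, screwdriver, parts_tray, socket_large, socket_small from where it was at the start of the episode above 0.025 m).
It also fails if it takes over 54 s, if anything falls off the work surface, if the arm or the gripper's body presses on something with over 40 N, if the wrist force passes 120 N, or if a joint passes its speed limit or range.

## Working session

There is one attempt and no reset: what is moved stays moved. The work goes in short steps, Python scripts to look and compute and a shell command to move; the robot and the scene stay as the last step left them, time stands still between calls to the robot, and variables do not carry over. Pictures are saved under pics/ and viewed, about 8 in all and at most 12, crops included, and the job is handed in when it is done.

```bash
mkdir -p pics; ls; cat > h.py <<'E'
import numpy as np, cv2, json
from plant import env, optics
def K(c):
    f=210/np.tan(np.radians(c['fov_y'])/2)
    return np.array([[f,0,c['cx']],[0,f,c['cy']],[0,0,1.]])
def pose(name,obs=None):
    c=optics.get_calibration(name)
    if name!='wrist': return c,np.array(c['R']),np.array(c['t'])
    o=obs or env.get_obs(); T=np.eye(4);T[:3,:3]=o['tool_rot'];T[:3,3]=o['eef_pos']
    W=np.linalg.inv(T@np.array(c['tool_from_camera'])); return c,W[:3,:3],W[:3,3]
def rays(name,px,obs=None):
    c,R,t=pose(name,obs)
    n=cv2.undistortPoints(np.array(px,float).reshape(-1,1,2),K(c),np.array(c['distortion'])).reshape(-1,2)
    return -R.T@t,(R.T@np.c_[n,np.ones(len(n))].T).T
def onplane(name,px,z,obs=None):
    o,d=rays(name,px,obs); return o+d*((z-o[2])/d[:,2])[:,None]
def proj(name,X,obs=None):
    c,R,t=pose(name,obs); return cv2.projectPoints(np.array(X,float).reshape(-1,1,3),cv2.Rodrigues(R)[0],t,K(c),np.array(c['distortion']))[0].reshape(-1,2)
def snap(name,fn):
    im=cv2.cvtColor(optics.grab_frame(name),cv2.COLOR_RGB2BGR); cv2.imwrite('pics/'+fn,im); return im
E
python3 - <<'E'
from h import *
o=env.get_obs(); print({k:np.round(v,4).tolist() for k,v in o.items()})
for n in ('scene','top','wrist'): snap(n,n+'0.png'); print(n,{k:np.round(v,3).tolist() for k,v in optics.get_calibration(n).items()})
E
```

```text
pics
{'clock': 0.0, 'joint_pos': [67.4033, 7.1338, 94.6357, -0.0002, 78.3523, -4.7303], 'qd': [0.0625, 0.1715, 0.0119, 0.041, -0.1369, -0.0545], 'effort': [0.0009, -42.3601, -36.5457, 0.0, 0.007, -0.0], 'eef_pos': [0.1992, 0.618, 0.2136], 'tool_rot': [[-0.9518, 0.3068, -0.0008], [0.3068, 0.9518, -0.002], [0.0002, -0.0021, -1.0]], 'contact_force': [0.3161, 0.6216, 0.0688], 'torque': [0.0105, -0.0369, -0.0521], 'gripper_width': 1.0001}
scene {'fov_y': 49.603, 'cx': 275.737, 'cy': 214.202, 'distortion': [-0.059, 0.0, 0.0, 0.0, 0.0], 'R': [[-0.297, 0.955, -0.006], [0.563, 0.17, -0.809], [-0.771, -0.243, -0.588]], 't': [0.193, -0.28, 1.562]}
top {'fov_y': 43.271, 'cx': 276.488, 'cy': 211.308, 'distortion': [-0.179, 0.0, 0.0, 0.0, 0.0], 'R': [[-0.05, -0.999, -0.002], [-0.978, 0.049, -0.203], [0.203, -0.008, -0.979]], 't': [0.02, 0.623, 1.592]}
wrist {'fov_y': 61.931, 'cx': 275.276, 'cy': 214.251, 'distortion': [0.001, 0.0, 0.0, 0.0, 0.0], 'tool_from_camera': [[-0.0, -0.951, -0.311, 0.08], [1.0, 0.0, -0.001, -0.001], [0.001, -0.311, 0.951, -0.159], [0.0, 0.0, 0.0, 1.0]]}
```

View pics/top0.png

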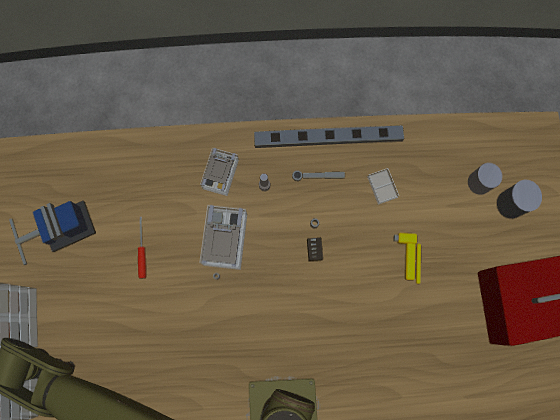

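View pics/scene0.png

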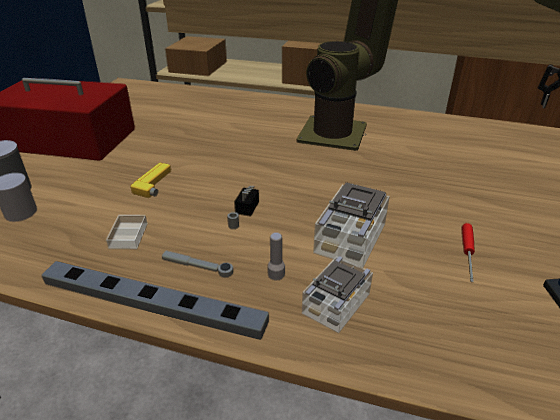

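The top view shows the holder at (315,249) with the large socket at (315,223). The large organizer is at (223,237), and its smaller look-alike is at (219,171). Other dark things that could be taken for the holder are the slots in the grey rack at (275–383,135). I'll choose the holder at (315,249) and the organizer at (223,237), and check both in one close crop.

```bash
python3 - <<'E'
from h import *
t=cv2.imread('pics/top0.png'); s=cv2.imread('pics/scene0.png')
a=cv2.resize(t[195:285,190:335],(800,497),interpolation=cv2.INTER_CUBIC)
a=cv2.convertScaleAbs(a,alpha=1.5)
cv2.imwrite('pics/c1.png',a)
print(onplane('top',[[315,249]],0.04),onplane('top',[[315,223]],0.034),onplane('top',[[223,237]],0.1), onplane('top',[[216,276]],0.02))
E
```

```text
[[ 0.50133888 -0.12540872  0.04      ]] [[ 0.5850723  -0.13112529  0.034     ]] [[0.5439883  0.15560718 0.1       ]] [[0.43370812 0.18944179 0.02      ]]
```

View pics/c1.png

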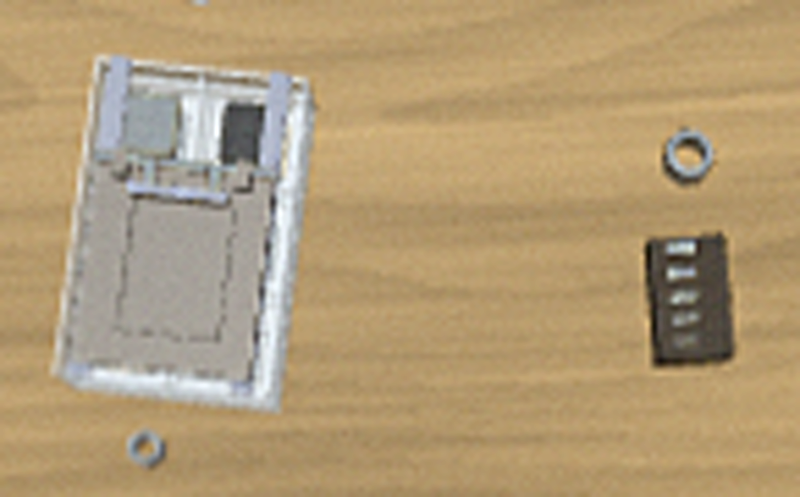

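The crop confirms both. The holder is a black block with five keys at crop (690,298), with its length along world x and the large socket beyond its far end. The large organizer has its backstop at the far side (178,195) and the lip outline near (170,338). I'll move to a spot in front of the organizer, then over the holder, taking wrist pictures at each.

```bash
cat >> h.py <<'E'
def rel(p,yaw,o=None):
    "fractions to reach TCP p, tool down, tool y at world angle yaw (deg)"
    from scipy.spatial.transform import Rotation as Ro
    o=o or env.get_obs(); R=np.array(o['tool_rot']); a=np.radians(yaw)
    y=np.array([np.cos(a),np.sin(a),0]); z=np.array([0,0,-1.]); T=np.c_[np.cross(y,z),y,z]
    s=R.T@(np.array(p)-o['eef_pos'])/.4; w=np.degrees(Ro.from_matrix(R.T@T).as_rotvec())/360
    print('rel',np.round(s,4).tolist(),np.round(w,4).tolist())
E
python3 -c "
from h import *
rel([.45,.16,.27],90)"
```

```text
rel [-0.9481, -0.8981, -0.1388] [-0.0003, -0.0001, -0.0496]
```

```bash
python3 -m pendant '[0,-0.95,-0.9,-0.139,0,0,-0.05, 0,-0.95,-0.9,-0.139,0,0,-0.05, 0,-0.95,-0.9,-0.139,0,0,-0.05, 0,-0.95,-0.9,-0.139,0,0,-0.05, 0,-0.95,-0.9,-0.139,0,0,-0.05, 0,-0.95,-0.9,-0.139,0,0,-0.05, 0,-0.95,-0.9,-0.139,0,0,-0.05, 0,-0.95,-0.9,-0.139,0,0,-0.05, 0,-0.95,-0.9,-0.139,0,0,-0.05, 0,-0.95,-0.9,-0.139,0,0,-0.05, 0,-0.95,-0.9,-0.139,0,0,-0.05, 0,-0.95,-0.9,-0.139,0,0,-0.05, 0,-0.95,-0.9,-0.139,0,0,-0.05, 0,-0.95,-0.9,-0.139,0,0,-0.05, 0,-0.95,-0.9,-0.139,0,0,-0.05]'
python3 - <<'E'
from h import *
o=env.get_obs(); im=snap('wrist','w1.png'); np.save('w1.npy',o,allow_pickle=True)
print(o['clock'],o['eef_pos'],o['tool_rot'])
rel([.46,-.126,.22],90)
E
```

```text
clock: 1.65
eef_pos: [0.45, 0.1605, 0.2702]
tool_rot: [[-1.0, -0.004, -0.001], [-0.004, 1.0, 0.0], [0.001, 0.0, -1.0]]
contact_force: [-0.5, 0.6, -0.3]
gripper_width: 0.997
1.65 [0.45003077 0.1604535  0.27017582] [[-9.99990280e-01 -4.36384794e-03 -6.30467832e-04]
 [-4.36390112e-03  9.99990475e-01  8.30142831e-05]
 [ 6.30099564e-04  8.57647754e-05 -9.99999798e-01]]
rel [-0.0217, -0.7161, 0.1256] [0.0, -0.0001, 0.0007]
```

View pics/w1.png

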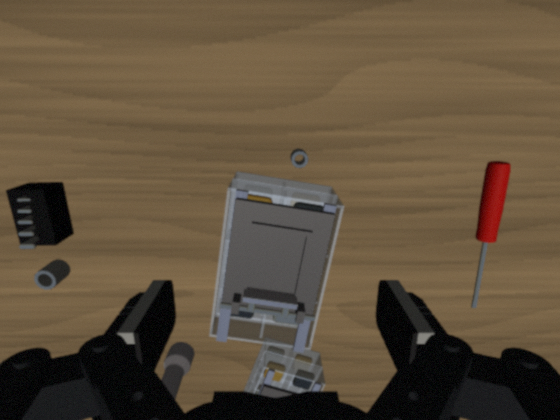

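The wrist view shows the organizer at (275,260), deck near end up at about row 210, backstop at (270,297), holder at (40,213), screwdriver at (490,200), small socket at (299,157). I'll enlarge the organizer.

```bash
python3 - <<'E'
from h import *
im=cv2.imread('pics/w1.png')[165:355,200:355]
a=cv2.resize(im,None,fx=3.1,fy=3.1,interpolation=cv2.INTER_CUBIC)
a=cv2.convertScaleAbs(a,alpha=2,beta=10)
for i in range(0,155,20): cv2.putText(a,str(200+i),(int(i*3.1),8),0,.3,(0,255,255),1); cv2.line(a,(int(i*3.1),10),(int(i*3.1),16),(0,255,255),1)
for i in range(0,190,20): cv2.putText(a,str(165+i),(0,int(i*3.1)+4),0,.3,(0,255,255),1); cv2.line(a,(20,int(i*3.1)),(26,int(i*3.1)),(0,255,255),1)
cv2.imwrite('pics/w1c.png',a)
E
```

```text
(no output)
```

View pics/w1c.png

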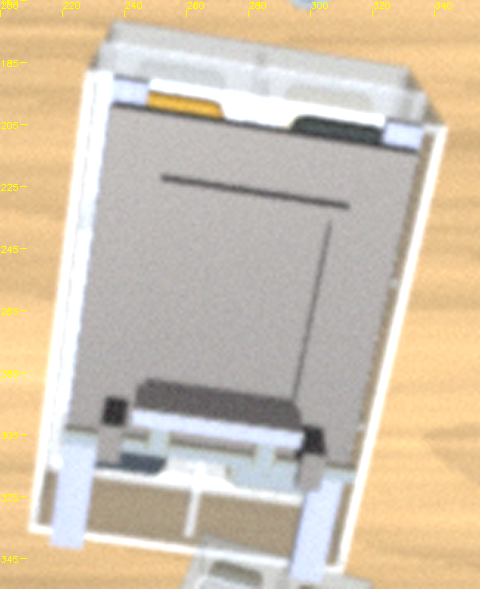

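```bash
python3 -m pendant '[0,-0.022,-0.716,0.126,0,0,0, 0,-0.022,-0.716,0.126,0,0,0, 0,-0.022,-0.716,0.126,0,0,0, 0,-0.022,-0.716,0.126,0,0,0, 0,-0.022,-0.716,0.126,0,0,0, 0,-0.022,-0.716,0.126,0,0,0, 0,-0.022,-0.716,0.126,0,0,0, 0,-0.022,-0.716,0.126,0,0,0, 0,-0.022,-0.716,0.126,0,0,0, 0,-0.022,-0.716,0.126,0,0,0]'
python3 - <<'E'
from h import *
o=env.get_obs(); im=snap('wrist','w2.png'); np.save('w2.npy',o,allow_pickle=True)
a=im[60:320,150:430]
a=cv2.convertScaleAbs(cv2.resize(a,None,fx=2.3,fy=2.3,interpolation=cv2.INTER_CUBIC),alpha=2.5,beta=10)
for i in range(0,280,20): cv2.putText(a,str(150+i),(int(i*2.3),8),0,.3,(0,255,255),1)
for i in range(0,260,20): cv2.putText(a,str(60+i),(0,int(i*2.3)+4),0,.3,(0,255,255),1)
cv2.imwrite('pics/w2c.png',a)
print(o['clock'],o['eef_pos'])
E
```

```text
clock: 2.7
eef_pos: [0.4605, -0.1256, 0.2205]
tool_rot: [[-1.0, -0.005, 0.001], [-0.005, 1.0, -0.0], [-0.001, -0.0, -1.0]]
contact_force: [0.0, 0.2, 0.3]
gripper_width: 0.999
2.7 [ 0.46047483 -0.12560617  0.22050104]
```

View pics/w2c.png

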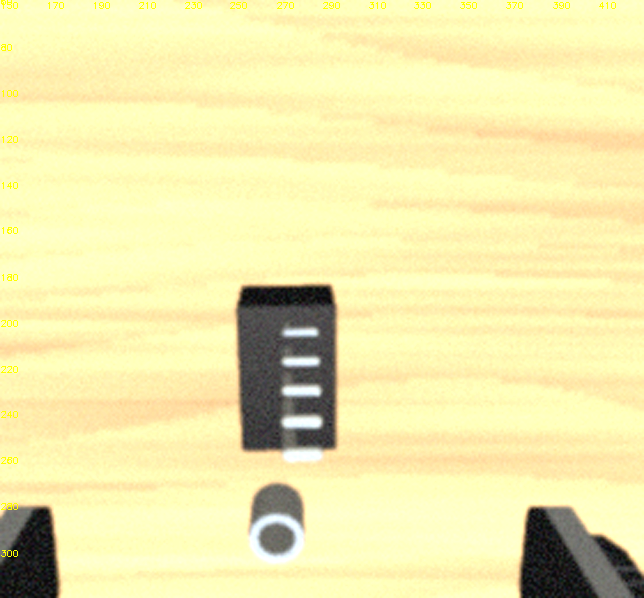

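Picture 6 (holder crop): holder's top face has crop corners (238,305), (335,305), (336,450) and (243,450), key arms point right (+y), and the large socket is beyond its far end at (277,535). In the organizer crop, the rim corners are (90,70), (446,127), (342,570) and (33,528). The near-lip line runs (162,177)–(349,207), the right-lip line runs (330,220)–(294,400), and the backstop top edge runs (133,412)–(304,437).

```bash
python3 - <<'E'
from h import *
np.set_printoptions(precision=4,suppress=True)
o1=np.load('w1.npy',allow_pickle=True).item();o2=np.load('w2.npy',allow_pickle=True).item()
f1=lambda p:np.array(p)/3.1+[200,165]; f2=lambda p:np.array(p)/2.3+[150,60]
rim=onplane('wrist',f1([[90,70],[446,127],[342,570],[33,528]]),.092,o1)[:,:2]
dirs=[rim[3]-rim[0],rim[2]-rim[1],rim[1]-rim[0],rim[2]-rim[3]]
print('rim',rim,'c',rim.mean(0)); ang=[np.degrees(np.arctan2(d[1],d[0])) for d in dirs]; print([np.linalg.norm(d) for d in dirs],ang)
def show(n,px,z):
    X=onplane('wrist',f1(px),z,o1)[:,:2];d=X[1]-X[0];print(n,X.tolist(),'mid',X.mean(0),np.degrees(np.arctan2(d[1],d[0])),np.linalg.norm(d))
show('nearlip',[[162,177],[349,207]],.103)
show('rlip',[[330,220],[294,400]],.103)
show('stoptop',[[133,412],[304,437]],.1225)
show('deckL',[[110,108],[70,430]],.1)
show('deckR',[[416,150],[360,465]],.1)
h=onplane('wrist',f2([[238,305],[335,305],[336,450],[243,450]]),.04,o2)[:,:2]
print('holder',h,h.mean(0)); 
for a,b in((0,3),(1,2),(0,1),(3,2)): d=h[b]-h[a];print(np.degrees(np.arctan2(d[1],d[0])),np.linalg.norm(d))
# same from top
g=lambda p:np.array(p)*np.array([145/800,90/497])+[190,195]
ht=onplane('top',g([[647,242],[722,236],[732,358],[656,363]]),.04)[:,:2];print('holder top',ht,ht.mean(0))
rt=onplane('top',g([[97,60],[308,77],[275,408],[55,375]]),.092)[:,:2];print('rim top',rt,rt.mean(0))
E
```

```text
rim [[0.4526 0.1132]
 [0.4711 0.228 ]
 [0.6441 0.2004]
 [0.626  0.0858]] c [0.5484 0.1569]
[np.float64(0.17553039639114434), np.float64(0.17517189823771367), np.float64(0.11630119381188), np.float64(0.1159614780769067)] [np.float64(-8.969642187511706), np.float64(-9.08058950118498), np.float64(80.8599285641388), np.float64(81.03672330672131)]
nearlip [[0.484831645280508, 0.13636573191659895], [0.49478420142019397, 0.19633904406617778]] mid [0.4898 0.1664] 80.57764857830456 0.060793515640275485
rlip [[0.499299024824575, 0.19037242943454002], [0.565376678033988, 0.18017376364262877]] mid [0.5323 0.1853] -8.774005218055812 0.0668600705772776
stoptop [[0.5583539689741919, 0.12705801856433208], [0.5673689288531065, 0.18244558392272517]] mid [0.5629 0.1548] 80.7555203428047 0.056116413801567074
deckL [[0.46292367918649047, 0.12014689239051185], [0.5794037227767461, 0.10260845812215522]] mid [0.5212 0.1114] -8.562719285749658 0.11779302709147653
deckR [[0.4763960743231315, 0.21732787059905925], [0.5930746965888243, 0.20417959307479094]] mid [0.5347 0.2108] -6.429422005632551 0.11741711159654453
holder [[ 0.4689 -0.1489]
 [ 0.4687 -0.1067]
 [ 0.5378 -0.1047]
 [ 0.538  -0.1476]] [ 0.5033 -0.127 ]
1.0780665081631293 0.06906078324197916
1.693017439935678 0.06906764912057096
90.28510486983592 0.04220040052097843
90.2949402843679 0.042941653343642805
holder top [[ 0.5348 -0.1031]
 [ 0.536  -0.1461]
 [ 0.4661 -0.1473]
 [ 0.4655 -0.1041]] [ 0.5006 -0.1251]
rim top [[0.6448 0.2013]
 [0.6292 0.0834]
 [0.4456 0.1086]
 [0.4692 0.2289]] [0.5472 0.1555]
```

The measurements agree. Organizer centre is (0.548,0.157), direction −9.0°. Near lip and backstop both put the nest middle on the centre line, with d ≈ −19 mm. Holder is at (0.503,−0.127), about 0.9° yaw. I'll descend and grip.

```bash
python3 -m pendant '[0,-0.107,-0.004,0.1,0,0,-0.0017, 0,-0.107,-0.004,0.2,0,0,-0.0017, 0,-0.107,-0.004,0.3,0,0,-0.0017, 0,-0.107,-0.004,0.4,0,0,-0.0017, 0,-0.107,-0.004,0.46,0,0,-0.0017, 0,-0.107,-0.004,0.498,0,0,-0.0017, 0,-0.107,-0.004,0.498,0,0,-0.0017, 0,-0.107,-0.004,0.498,0,0,-0.0017, 1,-0.107,-0.004,0.498,0,0,-0.0017, 1,-0.107,-0.004,0.498,0,0,-0.0017, 1,-0.107,-0.004,0.498,0,0,-0.0017, 1,-0.107,-0.004,0.498,0,0,-0.0017, 1,-0.107,-0.004,0.498,0,0,-0.0017, 1,-0.107,-0.004,0.498,0,0,-0.0017, 1,-0.107,-0.004,0.498,0,0,-0.0017, 1,-0.107,-0.004,0.498,0,0,-0.0017, 1,-0.107,-0.004,0.498,0,0,-0.0017, 1,-0.107,-0.004,0.498,0,0,-0.0017]'
python3 - <<'E'
from h import *
o=env.get_obs(); print(o['contact_force'],o['gripper_width'],o['eef_pos'])
rel([o['eef_pos'][0],o['eef_pos'][1],.22],90.9)
E
```

```text
clock: 4.55
eef_pos: [0.5055, -0.1288, 0.024]
tool_rot: [[-1.0, -0.013, 0.005], [-0.013, 1.0, -0.001], [-0.005, -0.001, -1.0]]
contact_force: [-0.4, 2.6, 9.6]
gripper_width: 0.036
[-0.40003896  2.56152589  9.6309677 ] 0.03566008055095641 [ 0.50551796 -0.12880215  0.02399853]
rel [-0.0026, -0.0004, -0.49] [-0.0001, 0.0008, -0.0005]
```

The opening reads 0.036, which isn't what a 44 mm block should give, so I'll look.

```bash
python3 - <<'E'
from h import *
a=snap('wrist','w3.png'); b=snap('scene','s3.png')
print(proj('scene',[[.503,-.127,.02]]))
a=cv2.convertScaleAbs(a,alpha=1.8,beta=10)[170:420,100:460]; b=cv2.resize(b[120:260,160:340],(450,350),interpolation=cv2.INTER_CUBIC)
c=np.zeros((350,800,3),np.uint8); c[:250,:350]=a[:, :350]; c[:,350:]=b; cv2.imwrite('pics/m3.png',c)
E
```

```text
[[246.10099858 201.16328124]]
```

View pics/m3.png

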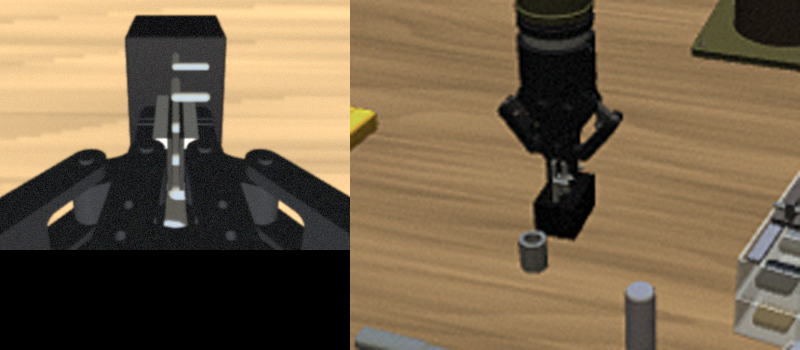

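The fingers are closed on the keys above the block rather than around it. I'll check the heights by projection before doing anything else.

```bash
python3 - <<'E'
from h import *
np.set_printoptions(precision=4,suppress=True)
o=env.get_obs()
tr=lambda p:np.array(o['eef_pos'])+np.array(o['tool_rot'])@p
for n in('wrist','scene'):
  print(n,'tcp',proj(n,[tr(np.array([0,0,0.]))],o),'tip',proj(n,[tr(np.array([0,0,.011]))],o),'grasp',proj(n,[tr(np.array([0,0,-.008]))],o), '-40',proj(n,[tr(np.array([0,0,-.04]))],o))
print('holder top near edge', onplane('wrist',[[226,208],[325,208]],.04,o))
for z in (0,.04): print(z,proj('wrist',[[.468,-.148,z],[.468,-.106,z],[.538,-.106,z],[.538,-.148,z]],o).tolist(),'\n',proj('scene',[[.468,-.148,z],[.468,-.106,z],[.538,-.106,z],[.538,-.148,z]]).tolist())
a=cv2.convertScaleAbs(cv2.imread('pics/s3.png')[150:240,200:300],alpha=2.2,beta=25)
b=cv2.convertScaleAbs(cv2.imread('pics/w3.png')[170:400,180:370],alpha=3,beta=30)
c=np.zeros((480,800,3),np.uint8); c[:,:397]=cv2.resize(b,(397,480),interpolation=cv2.INTER_CUBIC); c[:360,400:]=cv2.resize(a,(400,360),interpolation=cv2.INTER_CUBIC)
cv2.imwrite('pics/m3b.png',c)
E
```

```text
wrist tcp [[278.0173 267.0936]] tip [[277.8794 257.7225]] grasp [[278.1284 274.6398]] -40 [[278.6952 313.1408]]
scene tcp [[245.0521 200.3087]] tip [[245.2316 203.7751]] grasp [[244.9205 197.7642]] -40 [[244.3847 187.3843]]
holder top near edge [[ 0.4697 -0.1517  0.04  ]
 [ 0.4691 -0.1094  0.04  ]]
0 [[242.8808457596878, 182.7556910595764], [321.4734536856307, 183.74925070824276], [315.1216867548888, 298.1183975065919], [244.82714882289866, 297.2882006922822]] 
 [[243.65072363292387, 199.01161423557156], [258.23340264985404, 201.53126705381956], [249.37039135809175, 216.22734420729557], [234.20444814529077, 213.4624573845072]]
0.04 [[234.48826264069174, 204.37473329603063], [333.09438993352916, 205.6057404377888], [323.8370984384961, 342.52055768414857], [237.94816954434992, 341.53371002739533]] 
 [[242.94600731164158, 186.61051300841058], [257.8050485476285, 189.070198121496], [248.73888787271937, 203.47961084549337], [233.2726365619486, 200.775292257425]]
```

View pics/m3b.png

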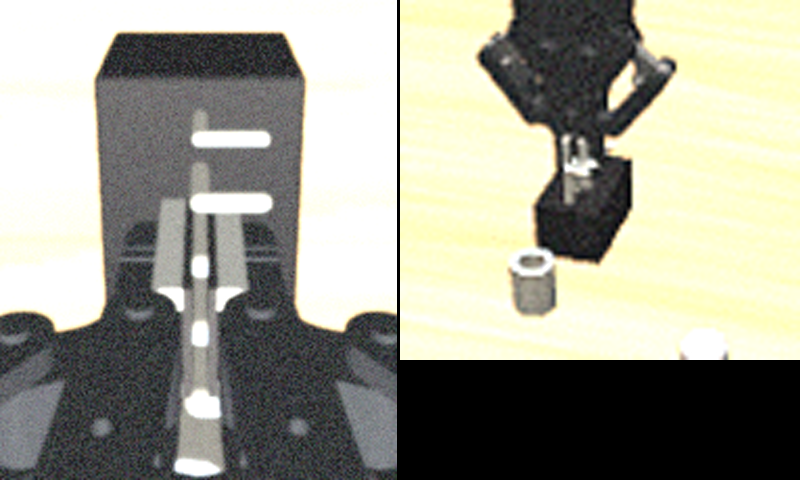

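The wrist crop shows the finger ends at crop row ~200 resting on the block's top face, either side of the middle keys. With the TCP at z = 0.024, this puts the closed tips about 16 mm behind the TCP, not 11 mm ahead. The open-finger view agrees, so the fingers are really about 27 mm shorter than stated. I'll use that offset: open, go about 25 mm lower while watching the force, and regrip.

```bash
python3 -m pendant '[0,0,0,0,0,0,0, 0,0,0,0,0,0,0, 0,0,0,0,0,0,0, 0,0,0,0,0,0,0, 0,0,0,0,0,0,0, 0,0,0,0,0,0,0, 0,0,0,0.01,0,0,0, 0,0,0,0.02,0,0,0, 0,0,0,0.03,0,0,0, 0,0,0,0.03,0,0,0]'
python3 -m pendant '[0,0,0,0.01,0,0,0, 0,0,0,0.02,0,0,0, 0,0,0,0.03,0,0,0, 0,0,0,0.03,0,0,0]'
```

```text
clock: 5.65
eef_pos: [0.5022, -0.1281, 0.0079]
tool_rot: [[-1.0, -0.013, -0.002], [-0.013, 1.0, 0.001], [0.002, 0.001, -1.0]]
contact_force: [-0.0, 1.1, 0.7]
gripper_width: 1.002
clock: 6.05
eef_pos: [0.5024, -0.1282, -0.0039]
tool_rot: [[-1.0, -0.013, -0.001], [-0.013, 1.0, 0.0], [0.001, 0.001, -1.0]]
contact_force: [0.0, 0.1, -0.4]
gripper_width: 1.001
```

```bash
python3 -m pendant '[1,0,0,0,0,0,0, 1,0,0,0,0,0,0, 1,0,0,0,0,0,0, 1,0,0,0,0,0,0, 1,0,0,0,0,0,0, 1,0,0,0,0,0,0, 1,0,0,0,0,0,0, 1,0,0,0,0,0,0]'
python3 - <<'E'
from h import *
a=snap('wrist','w4.png'); b=snap('scene','s4.png')
a=cv2.convertScaleAbs(a[150:400,180:370],alpha=3,beta=30); b=cv2.convertScaleAbs(b[150:240,200:300],alpha=2.2,beta=25)
c=np.zeros((480,800,3),np.uint8); c[:,:365]=cv2.resize(a,(365,480),interpolation=cv2.INTER_CUBIC); c[:360,400:]=cv2.resize(b,(400,360),interpolation=cv2.INTER_CUBIC)
cv2.imwrite('pics/m4.png',c)
E
```

```text
clock: 6.85
eef_pos: [0.5035, -0.1287, -0.0026]
tool_rot: [[-1.0, -0.013, 0.001], [-0.013, 1.0, -0.0], [-0.001, -0.0, -1.0]]
contact_force: [1.1, -0.0, 4.1]
gripper_width: 0.501
```

View pics/m4.png

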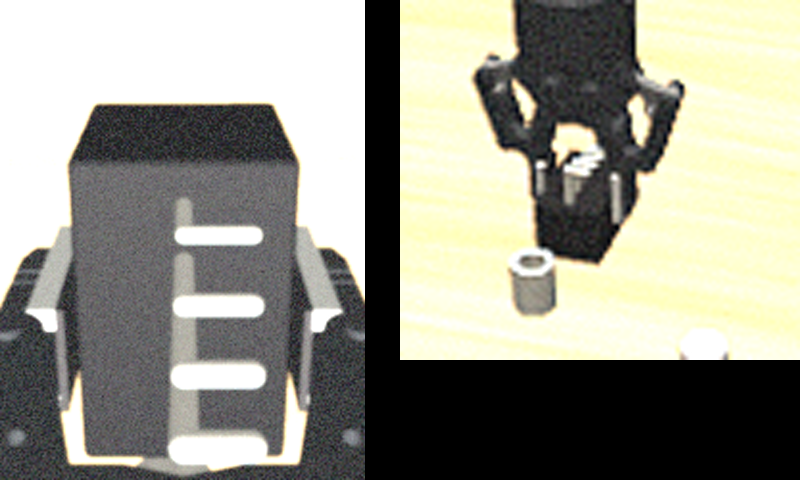

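The holder is now gripped across its width (opening 0.50), with the pads on both sides and tips about 19 mm above the underside. Key tops clear the gripper body by about 20 mm. I'll regrip 6 mm lower for a fuller hold and then lift.

```bash
python3 -m pendant '[0,0,0,0,0,0,0, 0,0,0,0,0,0,0, 0,0,0,0,0,0,0, 0,0,0,0,0,0,0, 0,0,0,0.008,0,0,0, 0,0,0,0.014,0,0,0, 0,0,0,0.014,0,0,0, 1,0,0,0.014,0,0,0, 1,0,0,0.014,0,0,0, 1,0,0,0.014,0,0,0, 1,0,0,0.014,0,0,0, 1,0,0,0.014,0,0,0, 1,0,0,0.014,0,0,0, 1,0,0,0.014,0,0,0]'
python3 -c "
from h import *
o=env.get_obs(); print(o['torque'],o['joint_pos'])
rel([.504,-.1287,.19],90.9)"
```

```text
clock: 8.35
eef_pos: [0.5033, -0.1286, -0.0083]
tool_rot: [[-1.0, -0.013, 0.001], [-0.013, 1.0, -0.0], [-0.001, -0.0, -1.0]]
contact_force: [1.2, -0.4, 2.6]
gripper_width: 0.508
[-0.10226066  0.020819    0.03018998] [-2.02533330e+01  5.27851397e+00  1.20170099e+02 -6.90807145e-03
  5.45032257e+01 -1.11001887e+02]
rel [-0.0021, -0.0004, -0.4958] [-0.0001, 0.0001, -0.0004]
```

Grip is good (0.508). I'll lift straight up.

```bash
python3 -m pendant '[1,0,0,-0.05,0,0,0, 1,0,0,-0.15,0,0,0, 1,0,0,-0.25,0,0,0, 1,0,0,-0.35,0,0,0, 1,0,0,-0.42,0,0,0, 1,0,0,-0.43,0,0,0, 1,0,0,-0.43,0,0,0, 1,0,0,-0.43,0,0,0]'
python3 -c "
from h import *
rel([.518,.163,.160],81)"
```

```text
clock: 9.15
eef_pos: [0.5013, -0.1278, 0.1603]
tool_rot: [[-1.0, -0.013, -0.005], [-0.013, 1.0, 0.002], [0.005, 0.002, -1.0]]
contact_force: [-0.9, -0.4, -3.0]
gripper_width: 0.504
rel [-0.0513, 0.7264, 0.0017] [0.0002, -0.0008, 0.0271]
```

```bash
python3 -m pendant '[1,-0.003,0.05,0,0,0,0.003, 1,-0.01,0.14,0,0,0,0.006, 1,-0.017,0.24,0,0,0,0.01, 1,-0.024,0.34,0,0,0,0.014, 1,-0.031,0.44,0,0,0,0.018, 1,-0.039,0.54,0,0,0,0.022, 1,-0.046,0.64,0,0,0,0.026, 1,-0.05,0.7,0,0,0,0.027, 1,-0.051,0.726,0,0,0,0.027, 1,-0.051,0.726,0,0,0,0.027, 1,-0.051,0.726,0,0,0,0.027, 1,-0.051,0.726,0,0,0,0.027, 1,-0.051,0.726,0,0,0,0.027]'
python3 - <<'E'
from h import *
o=env.get_obs(); a=snap('wrist','w5.png'); np.save('w5.npy',o,allow_pickle=True)
print(o['eef_pos'],np.degrees(np.arctan2(o['tool_rot'][1,1],o['tool_rot'][0,1])))
c=cv2.convertScaleAbs(cv2.resize(a[60:310,130:420],None,fx=2.6,fy=2.4,interpolation=cv2.INTER_CUBIC),alpha=2.2,beta=15)
for i in range(0,290,20): cv2.putText(c,str(130+i),(int(i*2.6),8),0,.3,(0,0,255),1)
for i in range(0,250,20): cv2.putText(c,str(60+i),(0,int(i*2.4)+4),0,.3,(0,0,255),1)
cv2.imwrite('pics/w5c.png',c)
E
```

```text
clock: 10.45
eef_pos: [0.5196, 0.1611, 0.1632]
tool_rot: [[-0.988, 0.158, -0.0], [0.158, 0.988, -0.0], [0.0, -0.0, -1.0]]
contact_force: [-0.8, 0.1, -2.2]
gripper_width: 0.509
[0.51961085 0.16105892 0.16318548] 80.93525085078572
```

View pics/w5c.png

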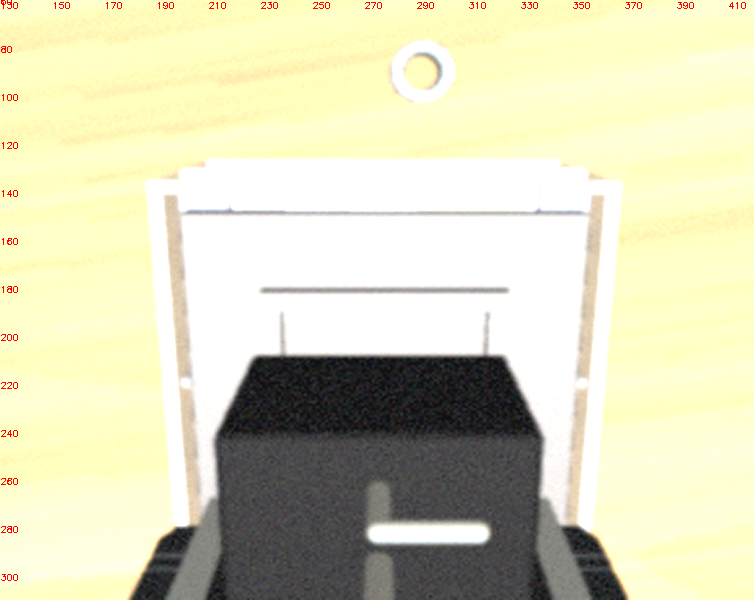

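The view is clean. The near lip spans crop (262–509, 290), the side-lip inner faces are at x = 284 and 486, and the holder's lower edge spans (254–505, 356) with its upper edge at (217–543, 437). Lines are parallel, so yaw is right, and the holder sits a little left of the nest's middle. I'll put numbers on it.

```bash
python3 - <<'E'
from h import *
np.set_printoptions(precision=4,suppress=True)
o=np.load('w5.npy',allow_pickle=True).item(); R=np.array(o['tool_rot'])
f=lambda p:np.array(p)/[2.6,2.4]+[130,60]
T=lambda px,z:(onplane('wrist',f(px),z,o)-o['eef_pos'])@R
u=o['eef_pos'][2]+.0083
print('hold bot',T([[254,356],[505,356]],u),'top',T([[217,437],[543,437]],u+.04))
print('near lip outer top',T([[262,289],[509,289]],.106),'foot',T([[262,289],[509,289]],.1),'inner side',T([[282,315],[487,315],[285,355],[485,355]],.103),'plate',T([[182,212],[588,212]],.1))
rel([o['eef_pos'][0],o['eef_pos'][1],.1030],81)
E
```

```text
hold bot [[ 0.0332 -0.0229 -0.0083]
 [ 0.0332  0.0207 -0.0083]] top [[ 0.0335 -0.0225 -0.0483]
 [ 0.0335  0.0204 -0.0483]]
near lip outer top [[ 0.0315 -0.0295  0.0572]
 [ 0.0315  0.0304  0.0572]] foot [[ 0.0301 -0.0303  0.0632]
 [ 0.0301  0.0313  0.0632]] inner side [[ 0.0237 -0.0252  0.0602]
 [ 0.0237  0.0257  0.0602]
 [ 0.0124 -0.0248  0.0602]
 [ 0.0124  0.0256  0.0602]] plate [[ 0.0507 -0.0488  0.0632]
 [ 0.0507  0.0494  0.0632]]
rel [0.0, -0.0004, 0.1508] [-0.0, 0.0, -0.0002]
```

```bash
python3 -m pendant '[1,0.0075,0.0035,0.03,0,0,0, 1,0.0075,0.0035,0.06,0,0,0, 1,0.0075,0.0035,0.09,0,0,0, 1,0.0075,0.0035,0.12,0,0,0, 1,0.0075,0.0035,0.14,0,0,0, 1,0.0075,0.0035,0.14,0,0,0, 1,0.0075,0.0035,0.14,0,0,0, 1,0.0075,0.0035,0.14,0,0,0, 1,0.0075,0.0035,0.14,0,0,0, 1,0.0075,0.0035,0.14,0,0,0]'
python3 - <<'E'
from h import *
o=env.get_obs(); R=np.array(o['tool_rot']); w5=np.load('w5.npy',allow_pickle=True).item()
print('moved tool',(np.array(o['eef_pos'])-w5['eef_pos'])@R,'F tool',np.array(o['contact_force'])@R,o['eef_pos'])
E
```

```text
clock: 11.5
eef_pos: [0.5172, 0.1642, 0.108]
tool_rot: [[-0.988, 0.156, 0.001], [0.156, 0.988, 0.0], [-0.001, 0.0, -1.0]]
contact_force: [-0.2, 0.4, -2.1]
gripper_width: 0.506
moved tool [0.00291445 0.00265944 0.05520894] F tool [0.27657371 0.38168372 2.14893092] [0.51720779 0.16415383 0.10797461]
```

```bash
cat > st.py <<'E'
from h import *
o=env.get_obs(); R=np.array(o['tool_rot']); w5=np.load('w5.npy',allow_pickle=True).item()
print('from w5, tool mm',np.round(1e3*(np.array(o['eef_pos'])-w5['eef_pos'])@np.array(w5['tool_rot']),2),'F tool',np.round(np.array(o['contact_force'])@R,2),'z',round(o['eef_pos'][2],4),'yaw',round(np.degrees(np.arctan2(R[1,1],R[0,1])),2))
E
python3 -m pendant '[1,0,-0.003,0.007,0,0,0, 1,0,-0.003,0.014,0,0,0, 1,-0.003,-0.003,0.014,0,0,0, 1,-0.006,-0.003,0.014,0,0,0, 1,-0.009,-0.003,0.014,0,0,0, 1,-0.012,-0.003,0.014,0,0,0, 1,-0.015,-0.003,0.014,0,0,0, 1,-0.015,-0.003,0.014,0,0,0, 1,-0.015,-0.003,0.014,0,0,0, 1,-0.015,-0.003,0.014,0,0,0]'; python3 st.py
```

```text
clock: 12.5
eef_pos: [0.5225, 0.1619, 0.1017]
tool_rot: [[-0.988, 0.156, -0.0], [0.156, 0.988, -0.0], [0.0, -0.0, -1.0]]
contact_force: [-0.0, -0.2, -3.5]
gripper_width: 0.502
from w5, tool mm [-2.72  1.32 61.5 ] F tool [ 0.   -0.2   3.52] z 0.1017 yaw 81.03
```

```bash
python3 -m pendant '[1,-0.002,0,0,0,0,0, 1,-0.004,0,0,0,0,0, 1,-0.006,0,0,0,0,0, 1,-0.008,0,0,0,0,0, 1,-0.01,0,0,0,0,0, 1,-0.01,0,0,0,0,0, 1,-0.01,0,0,0,0,0]'; python3 st.py
```

```text
clock: 13.2
eef_pos: [0.5262, 0.1613, 0.1016]
tool_rot: [[-0.988, 0.156, -0.001], [0.156, 0.988, 0.0], [0.001, -0.0, -1.0]]
contact_force: [-1.0, -0.4, -2.3]
gripper_width: 0.502
from w5, tool mm [-6.48  1.34 61.56] F tool [ 0.97 -0.52  2.26] z 0.1016 yaw 81.03
```

```bash
python3 -m pendant '[1,-0.002,0,0,0,0,0, 1,-0.004,0,0,0,0,0, 1,-0.006,0,0,0,0,0, 1,-0.006,0,0,0,0,0, 1,-0.006,0,0,0,0,0]'; python3 st.py
```

```text
clock: 13.7
eef_pos: [0.5282, 0.161, 0.1014]
tool_rot: [[-0.988, 0.156, -0.002], [0.156, 0.988, 0.0], [0.002, -0.0, -1.0]]
contact_force: [-4.4, 1.4, -1.5]
gripper_width: 0.504
from w5, tool mm [-8.48  1.31 61.75] F tool [4.6  0.66 1.52] z 0.1014 yaw 81.02
```

Backstop contact felt, at 4.6 N. About 2 mm more for 8 N.

```bash
python3 -m pendant '[1,-0.002,0,0,0,0,0, 1,-0.004,0,0,0,0,0, 1,-0.006,0,0,0,0,0, 1,-0.007,0,0,0,0,0, 1,-0.007,0,0,0,0,0, 1,-0.007,0,0,0,0,0]'; python3 st.py; python3 st.py
```

```text
clock: 14.3
eef_pos: [0.53, 0.1607, 0.1013]
tool_rot: [[-0.988, 0.156, -0.004], [0.156, 0.988, 0.0], [0.004, -0.001, -1.0]]
contact_force: [-7.9, 1.6, 0.5]
gripper_width: 0.504
from w5, tool mm [-10.36   1.28  61.91] F tool [ 8.08  0.34 -0.5 ] z 0.1013 yaw 81.02
from w5, tool mm [-10.36   1.28  61.91] F tool [ 8.08  0.34 -0.5 ] z 0.1013 yaw 81.02
```

8.1 N, in the window. Lowering in small steps.

```bash
python3 -m pendant '[1,0,0,0.002,0,0,0, 1,0,0,0.004,0,0,0, 1,0,0,0.006,0,0,0, 1,0,0,0.008,0,0,0, 1,0,0,0.01,0,0,0, 1,0,0,0.012,0,0,0, 1,0,0,0.012,0,0,0, 1,0,0,0.012,0,0,0]'; python3 st.py
```

```text
clock: 15.1
eef_pos: [0.5299, 0.1607, 0.0963]
tool_rot: [[-0.988, 0.156, -0.004], [0.156, 0.988, 0.0], [0.004, -0.0, -1.0]]
contact_force: [-7.9, 1.6, 0.9]
gripper_width: 0.509
from w5, tool mm [-10.25   1.29  66.89] F tool [ 8.11  0.37 -0.89] z 0.0963 yaw 81.03
```

```bash
python3 -m pendant '[1,0,0,0.002,0,0,0, 1,0,0,0.004,0,0,0, 1,0,0,0.006,0,0,0, 1,0,0,0.008,0,0,0, 1,0,0,0.009,0,0,0, 1,0,0,0.009,0,0,0, 1,0,0,0.009,0,0,0]'; python3 st.py
```

```text
clock: 15.8
eef_pos: [0.5299, 0.1607, 0.0927]
tool_rot: [[-0.988, 0.156, -0.004], [0.156, 0.988, 0.0], [0.004, -0.001, -1.0]]
contact_force: [-8.0, 1.4, -0.2]
gripper_width: 0.506
from w5, tool mm [-10.27   1.3   70.48] F tool [8.17 0.16 0.24] z 0.0927 yaw 81.02
```

```bash
python3 -m pendant '[1,0,0,0.001,0,0,0, 1,0,0,0.002,0,0,0, 1,0,0,0.003,0,0,0, 1,0,0,0.004,0,0,0, 1,0,0,0.004,0,0,0, 1,0,0,0.004,0,0,0]'; python3 st.py
```

```text
clock: 16.4
eef_pos: [0.5301, 0.1607, 0.0917]
tool_rot: [[-0.988, 0.156, -0.004], [0.156, 0.988, 0.0], [0.004, -0.001, -1.0]]
contact_force: [-10.0, 1.7, 3.1]
gripper_width: 0.51
from w5, tool mm [-10.39   1.33  71.46] F tool [10.14  0.07 -3.03] z 0.0917 yaw 81.02
```

Floor contact at TCP z = 0.0917, as predicted. I'll ease off x slightly, press down a touch more, and check before releasing.

```bash
python3 -m pendant '[1,0.001,0,0.001,0,0,0, 1,0.002,0,0.002,0,0,0, 1,0.002,0,0.002,0,0,0, 1,0.002,0,0.002,0,0,0]'; python3 st.py
python3 - <<'E'
from h import *
a=snap('wrist','w6.png'); b=snap('scene','s6.png')
a=cv2.convertScaleAbs(a[60:400,150:400],alpha=1.8,beta=15); b=b[160:270,300:400]
c=np.zeros((560,800,3),np.uint8); c[:,:412]=cv2.resize(a,(412,560),interpolation=cv2.INTER_CUBIC); c[:418,420:]=cv2.resize(b,(380,418),interpolation=cv2.INTER_CUBIC)
cv2.imwrite('pics/m6.png',c)
E
```

```text
clock: 16.8
eef_pos: [0.5301, 0.1607, 0.0917]
tool_rot: [[-0.988, 0.156, -0.002], [0.156, 0.988, -0.0], [0.002, -0.0, -1.0]]
contact_force: [-8.2, -0.1, 3.8]
gripper_width: 0.504
from w5, tool mm [-10.43   1.33  71.53] F tool [ 8.1  -1.41 -3.8 ] z 0.0917 yaw 81.02
```

View pics/m6.png

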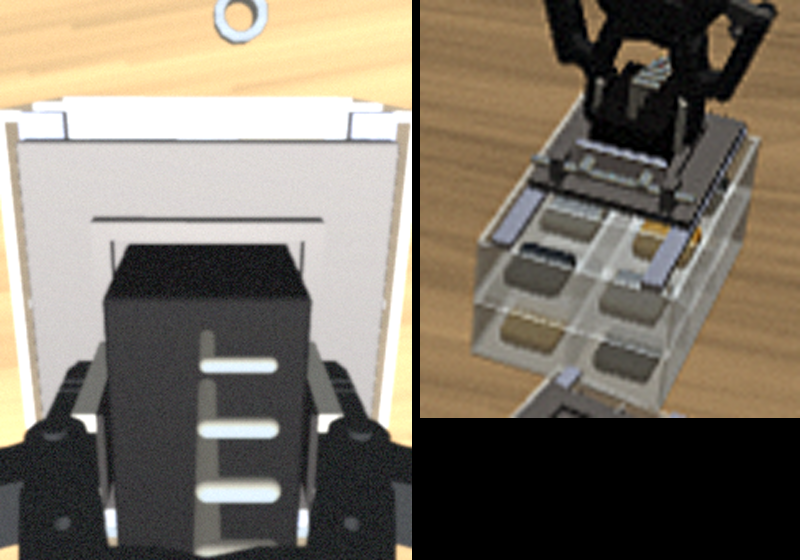

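The holder's lower edge sits centred between the side lips (gaps of about 14 and 16 crop px) with the near lip clear behind. Pushing down didn't lower it further, so it's on the floor. Releasing now.

```bash
python3 -m pendant '[1,0.001,0,-0.001,0,0,0, 0.6,0.001,0,-0.002,0,0,0, 0.3,0.001,0,-0.002,0,0,0, 0,0.001,0,-0.002,0,0,0, 0,0.001,0,-0.002,0,0,0, 0,0.001,0,-0.002,0,0,0, 0,0.001,0,-0.002,0,0,0, 0,0.001,0,-0.002,0,0,0, 0,0.001,0,-0.002,0,0,0]'; python3 st.py
```

```text
clock: 17.8
eef_pos: [0.5305, 0.1606, 0.0917]
tool_rot: [[-0.988, 0.156, 0.0], [0.156, 0.988, -0.0], [-0.0, 0.0, -1.0]]
contact_force: [-0.5, -0.1, 0.3]
gripper_width: 1.002
from w5, tool mm [-10.85   1.33  71.44] F tool [ 0.49 -0.18 -0.29] z 0.0917 yaw 81.03
```

Released with no residual force. I'll rise straight up and check.

```bash
python3 -m pendant '[0,0,0,-0.02,0,0,0, 0,0,0,-0.06,0,0,0, 0,0,0,-0.12,0,0,0, 0,0,0,-0.2,0,0,0, 0,0.04,0,-0.3,0,0,0, 0,0.1,0,-0.36,0,0,0, 0,0.1,0,-0.36,0,0,0, 0,0.1,0,-0.36,0,0,0, 0,0.1,0,-0.36,0,0,0]'; python3 st.py
python3 - <<'E'
from h import *
o=env.get_obs(); a=snap('wrist','w7.png'); b=snap('top','t7.png'); np.save('w7.npy',o,allow_pickle=True)
a=cv2.convertScaleAbs(a[110:330,190:360],alpha=2,beta=15); b=cv2.convertScaleAbs(b[190:290,190:340],alpha=1.3)
c=np.zeros((590,800,3),np.uint8); c[:572,:442]=cv2.resize(a,None,fx=2.6,fy=2.6,interpolation=cv2.INTER_CUBIC); c[:232,450:798]=cv2.resize(b,(348,232),interpolation=cv2.INTER_CUBIC)
cv2.imwrite('pics/m7.png',c)
E
```

```text
clock: 18.7
eef_pos: [0.4907, 0.1667, 0.2348]
tool_rot: [[-0.988, 0.156, -0.001], [0.156, 0.988, -0.0], [0.001, -0.001, -1.0]]
contact_force: [0.0, 0.1, -1.0]
gripper_width: 0.997
from w5, tool mm [ 29.45   0.98 -71.57] F tool [-0.03  0.12  0.96] z 0.2348 yaw 81.02
```

View pics/m7.png

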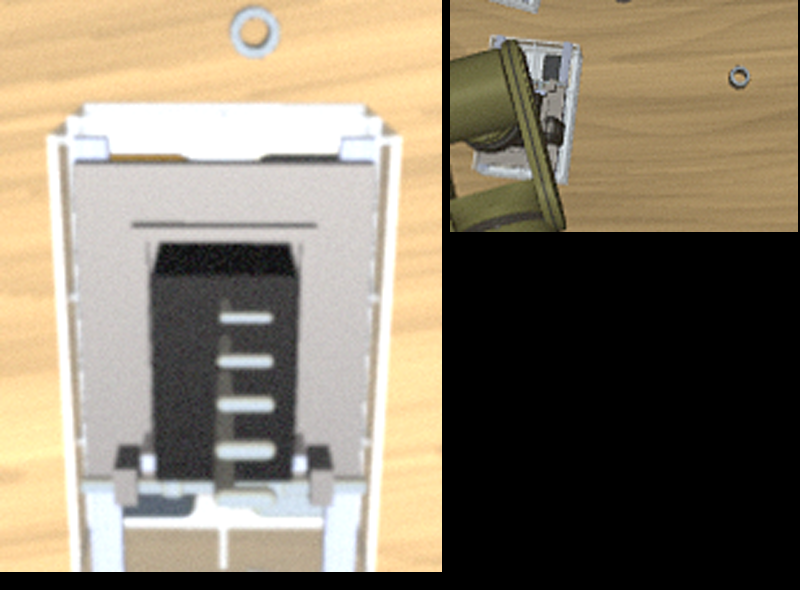

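The holder stands between the side lips, lower near edge at crop (157–293, 244), upper edge at (151–299, 276), and near-lip line at row 225. I'll check the fit in numbers before handing in.

```bash
python3 - <<'E'
from h import *
np.set_printoptions(precision=4,suppress=True)
o=np.load('w7.npy',allow_pickle=True).item(); R=np.array(o['tool_rot'])
f=lambda p:np.array(p)/2.6+[190,110]
T=lambda px,z:((onplane('wrist',f(px),z,o)-o['eef_pos'])@R)[:,:2]
print('top edge',T([[151,276],[299,276]],.14).tolist(),'bottom/lip occl',T([[157,244],[293,244]],.1).tolist(),'@.106',T([[157,244]],.106).tolist())
print('nearlip',T([[132,225],[316,225]],.103).tolist(),'far top',T([[153,478],[295,480]],.14).tolist())
b=env.get_obs(); print(b['clock'],np.abs(b['qd']).max(),b['contact_force'])
E
```

```text
top edge [[-0.004771917232471098, -0.022272653364167696], [-0.004756768779504363, 0.02124239425650416]] bottom/lip occl [[-0.006734383542037152, -0.0232841977322853], [-0.006720921373864809, 0.02247605297982774]] @.106 [[-0.004969861882045952, -0.022835270579498194]]
nearlip [[0.0006927863122601951, -0.03118726283870968], [0.0007087829654685475, 0.02968235030288702]] far top [[-0.07222483461592713, -0.02326764481361678], [-0.07291273054337818, 0.02175598860200013]]
18.8 0.23179928995996804 [ 0.9524 -0.374   0.2158]
```

```bash
python3 -c "
from plant import env
print(env.hand_in())"
```

```text
the job is handed in; nothing more can be done
None
```

The hex key holder is back in its nest on the deck, released, and the job is handed in at about 19 s on the robot's clock. No verdict was given.

**What I did:** I lifted the holder, lined it up with the nest and felt for the backstop (the deck was about 19 mm toward the near lip). I pushed gently to about 8 N and lowered it until it met the floor. At floor contact the push rose briefly to 10.1 N, so I eased it back to 8.1 N before opening the fingers.

**Last checks:**
- **Height:** floor contact came at TCP height 0.0917 m, as predicted, and pressing further did not lower it.
- **Position:** in the last wrist picture the near end is 5.5 mm inside the near lip's outer face (the lip is 5 mm thick). The holder is centred to about 0.2 mm and lies parallel to the lips.
- **Arm:** it is about 14 cm higher, with force readings of only about 1 N, which is noise.

**What failed or disagreed:**
- **Missed first grip:** the fingers closed on the keys, because the fingertips stand about 27 mm shorter than stated. The holder was pressed onto the bench with about 10 N and moved about 3 mm. I lowered the gripper and gripped again twice, the second time only for a fuller hold.
- **Small size mismatches:** some camera measurements came out 1–3% smaller than the given sizes.
- **Last top view:** the arm hid the deck, so I didn't measure the final tilt separately.
- **Other tools:** I didn't measure them again at the end. The two sockets looked undisturbed in the late pictures.

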